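# Close the packed carton and swap it with the pipe tray

### The arm

A 7-joint arm with a two-finger parallel gripper is mounted at the origin on the work surface. World frame = base frame: x ahead of the robot, y to its left, z up, the work surface at z = 0. Lengths are in m, angles in rad, forces in N, time in s.
With the tool pointing down it reaches from about 0.425 to 0.95 m from the base axis. Payload 4.7 kg.
Tool frame: the origin (TCP) lies between the finger pads; the fingertips stand 25 mm ahead of it and the grasp point (between the pads) lies 6 mm ahead of it; z points along the fingers, y is the line along which they close (so a half turn about z gives the same grasp; the last joint's range is limited). The gripper opens to 85 mm and grips with 20 to 120 N. Pads are 22 mm wide; open, the fingers measure 114 mm over their backs; the gripper's body (76 mm by 85 mm) begins 54 mm behind the grasp point. The pads swing forward as they close: fully open they stand 13 mm farther back than shut.
Start: joints at [1.089, 0.469, -0.049, 1.532, 0.024, 1.141, -0.082], TCP at [0.295, -0.607, 0.256] pointing down, gripper open.
Joint ranges: [-2.59, 2.59], [-0.33, 1.99], [-1.39, 1.29], [0.1, 2.45], [-1.04, 4.18], [0.21, 1.99], [-2.66, 2.66]. Speed limits (rad/s): [2.57, 2.57, 3.14, 3.14, 3.14, 3.14, 3.14].

### API

Orientations are given as a 3x3 rotation matrix whose columns are the frame's x, y, z axes.
In Python, from rig import * gives the robot as it stands. Calls block until the motion is done:
- movep(position, orientation): joint-space move of the TCP to a pose.
- move_l(position, attitude=None, feed=0.15, until_force=None): straight line of the TCP; attitude=None keeps the orientation; feed is the mean speed in m/s. With until_force (N) it stops when the force on the tool has changed by that much, and returns True; else False.
- move_joints(angles): joint-space move.
- command_gripper(opening, newtons=None): finger opening in m; newtons is the grip in N (None keeps the last); returns when the fingers have stopped.
- sleep(seconds).
- inverse_kinematics(position, orientation): joint angles nearest the present ones, or None.
- sense(): the state.
- camera(name): name is "side" or "top" or "wrist"; returns (picture, depth): 420x560x3 uint8, red, green, blue; 420x560 float32, m along the optical axis (not along the pixel's ray), 0 where there is no reading.
- camera_params(name): a dict with "K" (3x3 intrinsics, pixels), "dist" ([k1, k2, p1, p2, k3] as OpenCV has them; the pictures are not rectified), "position" and "rotation" of the camera in the world; the wrist camera has in their place "tool_from_camera" (4x4, takes a point from camera to tool coordinates, whose origin is the TCP and whose axes are the flange's). Camera axes: x right, y down, z forward; pixel columns grow to the right and rows downward; lengths in m; the calibration is good to about 2 mm. A picture is of the moment at which its call begins: read the wrist's pose just before it. camera_params takes no time and is no camera call.
A pose or a line that the arm cannot do raises Unreachable and nothing moves.
- finish_job(): hands the job in; it is judged then, once.
The state is a dict: "time_s": time; "joint_pos": joint angles; "qd": joint speeds; "joint_efforts": joint torques, N m; "position": TCP position; "tcp_rot": TCP orientation; "wrist_force": force on the tool from outside, world axes, zero at the start; "ft_torque": the same for the moment, N m; "finger_gap": finger opening in m; "gripper_force": force on a finger pad.
Only numpy, scipy, OpenCV 4.12 (cv2) and the standard library are available. Lean on these libraries where they do the work, as an engineer would, in place of code of your own. Each camera call takes 0.05 s, during which the arm holds its last target. There are 200 camera calls.

### The job

The packed carton and the pipe tray stand in each other's places along the bench's back rail. Fold the carton's two raised flaps down flat to close it, and make carton and tray change places by sliding them over the bench, never lifting or tipping them: each must finish where the other stood, square and close up against the rail. Keep the pipes in the tray and leave the mug, the tub and the hammer alone.

Things in the scene. Friction and masses are not known exactly. Their poses are not given: they have to be found in the camera images.
- rail: Fixed wooden back rail on the bench: an upright board 760 mm long, 18 mm thick, 45 mm high, with a return piece 18 mm thick, 75 mm long towards the robot and 45 mm high at each end. Origin: on the bench, at the foot of its front face, middle of its length. x points away from the robot (square to the board), y along it to the left, z up. It is turned by up to 0.1 rad; the bench in front of it is flat and free.
- place_left (a point): Middle of the left place, on the bench: 165 mm left of the rail's middle and 66 mm in front of its face. The carton or the tray starts within 12 mm of it.
- place_right (a point): Middle of the right place, likewise 165 mm to the right. The other of the two starts within 12 mm of it.
- carton: Loose cardboard carton, 0.4 to 0.9 kg, 120 x 120 mm, 80 mm high (84 with flaps shut). Origin: middle of its underside; x away from the robot, y left, nearly parallel to the rail's axes. The flaps on its front and back rims are already tucked in; those on the left (+y) and right (-y) rims stand up. It slides under less than 10 N; it stands 3 to 11 mm off the rail, 135 mm from the return piece, 180 mm from the tray.
- flap_left (a joint): Angle of the carton's left flap, rad: 0 = shut flat, 1.57 = upright, more = leaning outwards (at most 2.2). Hinge: along the carton's x on its left rim, at y = +60 mm, z = 80 mm in the carton's frame. The flap is 59 mm long from hinge to free edge, 117 mm wide, 4 mm thick; shut, it reaches to the middle of the carton. Its crease stays wherever it is left and needs under 1 N at the free edge. Starts between 1.25 and 1.75.
- flap_right (a joint): The same for the right flap, hinge at y = -60 mm, z = 80 mm; 0 = shut flat, it grows as the flap opens to the right.
- flap_left_edge (a point): Middle of the left flap's free edge.
- flap_right_edge (a point): Middle of the right flap's free edge.
- tray: Loose open plywood tray, 0.3 to 0.7 kg, 120 mm deep (x), 180 mm long (y), walls 9 mm thick and 42 mm high, floor 6 mm. Origin: middle of its underside; x away from the robot, y left, nearly parallel to the rail's axes. A 6 mm partition along y, 36 mm high, centred at x = -2 mm, leaves an empty front lane (x -51 to -5 mm, 162 mm long) and a rear lane with two pipes. It slides under less than 10 N.
- pipe1_mid (a point): Middle of the longer metal organ pipe lying loose along y in the tray's rear lane: 147 mm long, 23 mm diameter, with a tapering foot at its right end.
- pipe2_mid (a point): Middle of the shorter one, 134 mm long, 20 mm diameter.
- mug: Bystander: clay-brown mug, 80 mm across, 95 mm high, at the left in front of the rail's end. Origin: middle of its underside.
- tub: Bystander: open white plastic tub, 86 mm across, 85 mm high, behind the rail. Origin: middle of its underside.
- hammer: Bystander: hammer, 260 mm long, lying on the grey felt mat (4 mm thick) at the right.
Mind the look-alikes: they are no part of the job. Leave any grey look-alike of the tray alone.

How it is judged:
At the end, for the whole second after the job is handed in: Both flaps within 0.15 rad of shut. Carton and tray each within 35 mm along the rail of the place where the other stood, at most 18 mm off the rail, square to it within 0.12 rad, flat on the bench, at rest, pipes in the tray (value of joint each of flap_left, flap_right below 0.15 rad and ((y of carton in the frame of rail between 0.13 and 0.2 m and y of tray in the frame of rail between -0.2 and -0.13 m) or (y of carton in the frame of rail between -0.2 and -0.13 m and y of tray in the frame of rail between 0.13 and 0.2 m)) and distance of each of carton, tray from where it was at the start of the episode above 0.2 m and x of each of carton, tray in the frame of rail above -0.078 m and angle between the x axis of each of carton, tray and the x axis of rail, either way round below 0.12 rad and angle between each of carton, tray's own z axis and vertical below 0.05 rad and height (world z) of each of carton, tray below 0.006 m and linear speed of each of carton, tray below 0.02 m/s and horizontal distance between each of pipe1_mid, pipe2_mid and tray below 0.065 m and z of each of pipe1_mid, pipe2_mid in the frame of tray below 0.04 m); the robot touches nothing.
It fails at once if the carton is lifted off the bench (its underside more than 20 mm up) (height (world z) of carton above 0.02 m).
It fails at once if the carton is tipped by more than about 15 degrees (angle between carton's own z axis and vertical above 0.26 rad).
It fails at once if the tray is lifted off the bench (its underside more than 20 mm up) (height (world z) of tray above 0.02 m).
It fails at once if the tray is tipped by more than about 15 degrees (angle between tray's own z axis and vertical above 0.26 rad).
It fails at once if the mug, the tub or the hammer is shifted by more than 30 mm (distance of any of mug, tub, hammer from where it was at the start of the episode above 0.03 m).
It also fails if it takes over 72 s, if anything falls off the work surface, if the arm or the gripper's body presses on something with over 40 N, if the wrist force passes 120 N, or if a joint passes its speed limit or range.

## Working session

There is one attempt and no reset: what is moved stays moved. The work goes in short steps, each a Python script; the robot and the scene stay as the last script left them, time stands still between calls to the robot, and variables do not carry over. Pictures are saved under pics/ and viewed, at most 10 in all, crops included, and the job is handed in when it is done.

```bash
mkdir -p pics; ls
python3 - <<'E'
from rig import *
import cv2, numpy as np
for n in ("top","side"):
    p,d=camera(n); cv2.imwrite(f"pics/{n}0.png",p[:,:,::-1]); np.savez(f"{n}0.npz",p=p,d=d)
    c=camera_params(n); print(n,c)
print(sense()["time_s"])
E
```

```text
pics
top {'K': array([[543.10905775,   0.        , 289.42935375],
       [  0.        , 543.10905775, 202.41532292],
       [  0.        ,   0.        ,   1.        ]]), 'dist': array([-0.08901253,  0.        ,  0.        ,  0.        ,  0.        ]), 'position': array([ 0.3351172 , -0.03533047,  1.66346585]), 'rotation': array([[ 0.00287455, -0.99170533,  0.1285001 ],
       [-0.99998117, -0.00354737, -0.00500743],
       [ 0.00542173, -0.12848328, -0.99169685]])}
side {'K': array([[446.6784114 ,   0.        , 282.31607734],
       [  0.        , 446.6784114 , 199.37671553],
       [  0.        ,   0.        ,   1.        ]]), 'dist': array([-0.06995412,  0.        ,  0.        ,  0.        ,  0.        ]), 'position': array([0.06162191, 1.0913615 , 0.84506743]), 'rotation': array([[-0.91822077, -0.21459844,  0.33289358],
       [-0.39606367,  0.49316032, -0.7745492 ],
       [ 0.00204715, -0.84305421, -0.53782469]])}
0.1
```

View pics/top0.png

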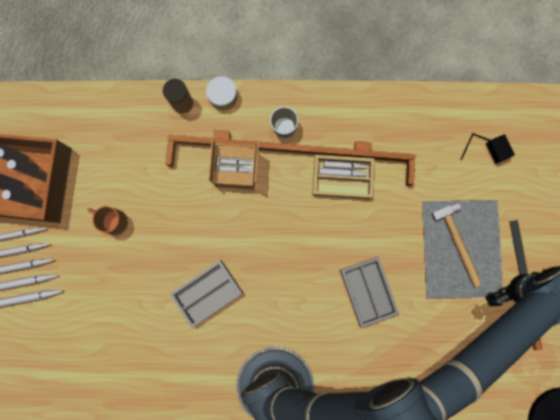

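View pics/side0.png

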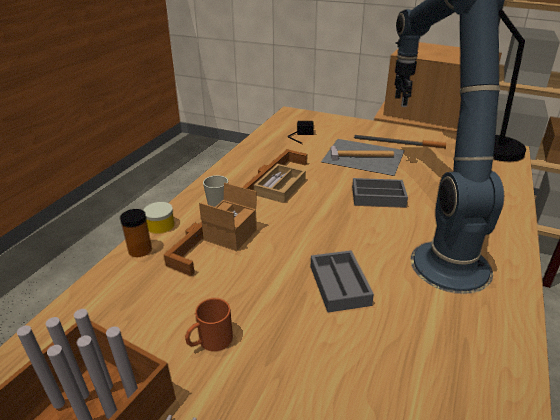

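In the top view the carton is at (235,164), with its flaps raised at left and right. The pale plywood tray is at (343,177), with pipes in its rear lane. The rail runs (170,138)–(412,157), the mug is at (108,220), the tub is at (285,122) and the hammer is at (455,245). In the side view the carton is at (230,220) and the tray at (280,182).

Candidates for the tray are the tan one at (343,177), grey (207,294) and grey (369,292). I choose the tan one, since it stands against the rail and holds pipes. The only carton is at (235,164); the brown box at (30,180) is a tool box of upright pipes. For the tub, grey-white (285,122) is the likely one, and the white lid at (221,92) is left alone too.

```bash
cat > h.py <<'E'
import numpy as np, cv2
from rig import *
def cloud(n,d):
    c=camera_params(n); h,w=d.shape
    u,v=np.meshgrid(np.arange(w),np.arange(h))
    q=cv2.undistortPoints(np.stack([u,v],-1).reshape(-1,1,2).astype(np.float64),c["K"],c["dist"]).reshape(h,w,2)
    P=np.dstack([q,np.ones((h,w))])*d[...,None]
    return P@c["rotation"].T+c["position"]
E
python3 - <<'E'
from h import *
z=np.load("top0.npz");p,d=z["p"],z["d"];W=cloud("top",d)
hsv=cv2.cvtColor(p,cv2.COLOR_RGB2HSV)
print("bench z",np.median(W[240:250,250:330,2]), "hsv rail",hsv[149,300],"tray",hsv[187,343],hsv[196,343],"carton",hsv[147,235],"bench",hsv[230,270])
# rail top: z 0.035..0.055, between columns
def box(m,name):
    P=W[m]; 
    if len(P)<5: print(name,len(P));return
    r=cv2.minAreaRect(P[:,:2].astype(np.float32)*1000); print(name,len(P),"rect",np.round(r[0],1),np.round(r[1],1),round(r[2],2),"z",np.round(np.percentile(P[:,2],[5,50,95]),4)); return P
Z=W[...,2]; U,V=np.meshgrid(np.arange(560),np.arange(420))
roi=lambda a,b,c,e:(U>=a)&(U<b)&(V>=c)&(V<e)&(d>0)
k=(Z>.035)&(Z<.055)
strips=roi(262,312,135,160)&k
L=[]
for u in list(range(180,209))+list(range(262,311)):
    m=roi(u,u+1,130,165)&k&(hsv[...,0]<14)
    if m.sum()>1: L.append([W[m][:,1].mean(),W[m][:,0].mean(),W[m][:,0].min(),W[m][:,0].max()])
L=np.array(L);print("rail fit mid x = a*y+b",np.polyfit(L[:,0],L[:,1],1),len(L), "thick",np.median(L[:,3]-L[:,2]))
box(roi(160,420,125,190)&k&(hsv[...,0]<9),"rail brown all")
box(roi(308,380,150,205)&(Z>.03)&(Z<.055)&(hsv[...,0]>14),"tray")
box(roi(308,380,150,205)&(Z>.015)&(hsv[...,0]>14),"tray2")
box(roi(205,265,135,195)&(Z>.07)&(Z<.092),"carton rim")
box(roi(205,235,135,195)&(Z>.092),"flapL")
box(roi(240,270,135,195)&(Z>.092),"flapR")
box(roi(205,265,135,195)&(Z>.04),"carton all")
for n,(a,b,c,e) in dict(mug=(85,130,200,240),tub=(268,302,105,139),g1=(170,245,260,328),g2=(338,400,255,328)).items(): box(roi(a,b,c,e)&(Z>.02),n)
c=cv2.resize(p[125:210,160:420],None,fx=3,fy=3,interpolation=2)
cv2.imwrite("pics/crop1.png",c[...,::-1])
E
```

```text
bench z 0.0009063509987777829 hsv rail [ 12 161 160] tray [ 31  76 191] [ 20 113 104] carton [ 17 128 178] bench [ 19 119 187]
rail fit mid x = a*y+b [0.07687395 0.7176512 ] 78 thick 0.0127622425589477
rail brown all 3
tray 842 rect [ 638.1 -214.8] [194.5 144.8] 86.64 z [0.0313 0.0405 0.0478]
tray2 1344 rect [ 632.  -212.2] [143.3 209.3] 0.66 z [0.0178 0.0353 0.0468]
carton rim 1156 rect [655.  123.6] [123.9 123.1] 86.18 z [0.0713 0.0773 0.0845]
flapL 147 rect [657.9 184.4] [  5.7 118.3] 86.67 z [0.0957 0.1296 0.1417]
flapR 110 rect [650.   56.3] [ 11.1 117.3] 86.28 z [0.0993 0.1347 0.1419]
carton all 2228 rect [672.2 129.1] [182.7 156.6] 86.18 z [0.0436 0.0749 0.1347]
mug 541 rect [486.1 506.6] [ 79.8 101.1] 2.49 z [0.0248 0.068  0.0982]
tub 401 rect [789.3 -25.7] [83.  84.9] 74.32 z [0.0262 0.0661 0.0892]
g1 824 rect [273.1 205.5] [122.2 180.7] 34.25 z [0.0261 0.0408 0.048 ]
g2 862 rect [ 279.6 -281.7] [179.6 121.4] 18.73 z [0.0259 0.0408 0.0485]
```

View pics/crop1.png

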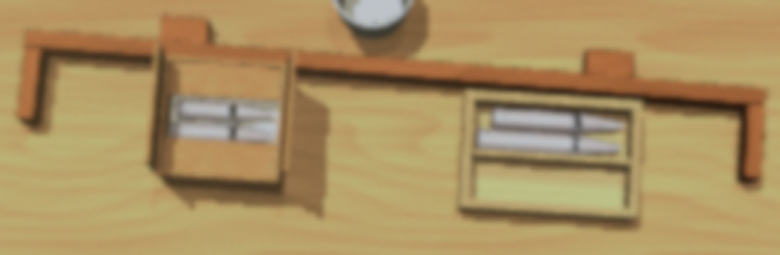

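The crop confirms the choice. The carton has flaps up at left and right, crop x ≈155 and ≈290. The tan tray with two pipes in its rear lane has rim corners at about crop (466,91), (643,101), (637,215), (461,207). The rail's ends are at (26,38) and (764,97).

```bash
cat >> h.py <<'E'
def ray(n,px,z):
    c=camera_params(n); px=np.atleast_2d(px).astype(float)
    q=cv2.undistortPoints(px.reshape(-1,1,2),c["K"],c["dist"]).reshape(-1,2)
    D=np.c_[q,np.ones(len(q))]@c["rotation"].T; o=c["position"]
    return o+D*((z-o[2])/D[:,2])[:,None]
E
python3 - <<'E'
from h import *
f=lambda a:(np.array(a,float)+.5)/3-.5+[160,125]
T=ray("top",f([(466,91),(643,101),(637,215),(461,207)]),.042)
print("tray corners",T.round(4).tolist(),"centre",T.mean(0),"sides",[np.linalg.norm(T[i]-T[i-1]).round(4) for i in range(4)])
yv=(T[0]+T[3]-T[1]-T[2])[:2]; print("tray yaw",np.arctan2(-yv[0],yv[1]))
R=ray("top",f([(26,38),(764,97)]),.045); print("rail ends",R.round(4), np.linalg.norm(R[0]-R[1]))
yv=(R[0]-R[1])[:2]; psi=np.arctan2(-yv[0],yv[1]); print("yaw by ends",psi)
psi=-np.arctan(.07687); ex=np.array([np.cos(psi),np.sin(psi)]); ey=np.array([-ex[1],ex[0]])
ym=(R[:,:2].mean(0))@ey
# foot of front face
O=np.array([.7177,0])-9e-3*ex; O=ex*(O@ex)+ey*ym
print("rail origin",O,"psi",psi)
for n,c in dict(carton=(.655,.1236),tray=T.mean(0)[:2],FL=(.6579,.1844),FR=(.650,.0563)).items(): print(n,"rail xy",((np.array(c)-O)@ex).round(4),((np.array(c)-O)@ey).round(4))
# side view check of tray/carton with depth
z=np.load("side0.npz");W=cloud("side",z["d"]);Z=W[...,2]
for n,c,lo,hi in (("tray",T.mean(0)[:2],.03,.05),("carton",(.655,.1236),.07,.09)):
    m=(np.hypot(W[...,0]-c[0],W[...,1]-c[1])<.12)&(Z>lo)&(Z<hi)
    A=np.c_[(W[m][:,:2]-O)@ex,(W[m][:,:2]-O)@ey]; print(n,"side cam pct",np.percentile(A,[2,10,90,98],axis=0).round(4).tolist())
for s in (0,np.pi):
    pass
ex3=np.r_[ex,0];ey3=np.r_[ey,0]
for s in (1,-1):
    y=s*ex3; zt=np.array([0,0,-1.]); Rt=np.c_[np.cross(y,zt),y,zt]
    for q in ((.0,.26),(-.066,.165),(-.066,-.165),(-.27,-.165),(-.27,.165)):
        w=O+q[0]*ex+q[1]*ey; j=inverse_kinematics([*w,.06],Rt); print(s,q,w.round(3),None if j is None else np.round(j,2).tolist())
E
```

```text
tray corners [[0.6913, -0.1211, 0.042], [0.6819, -0.3014, 0.042], [0.5647, -0.2931, 0.042], [0.5721, -0.1156, 0.042]] centre [ 0.62747274 -0.20778845  0.042     ] sides [np.float64(0.1193), np.float64(0.1806), np.float64(0.1175), np.float64(0.1777)]
tray yaw -0.04695591345203584
rail ends [[ 0.7447  0.3284  0.045 ]
 [ 0.6863 -0.4251  0.045 ]] 0.7557994566821579
yaw by ends -0.07746345617166903
rail origin [ 0.70501914 -0.04753884] psi -0.07671912634978115
carton rail xy -0.063 0.1668
tray rail xy -0.065 -0.1657
FL rail xy -0.0648 0.2276
FR rail xy -0.0628 0.0993
tray side cam pct [[-0.1276, -0.2524], [-0.1237, -0.2436], [0.0086, -0.0733], [0.017, -0.0687]]
carton side cam pct [[-0.1247, 0.1046], [-0.1218, 0.1078], [-0.0172, 0.2322], [-0.0062, 0.2352]]
1 (0.0, 0.26) [0.725 0.212] [-0.01, 0.85, -0.56, 1.44, 0.49, 0.99, -0.76]
1 (-0.066, 0.165) [0.652 0.122] [0.12, 0.72, -0.54, 1.69, 0.47, 0.85, -0.7]
1 (-0.066, -0.165) [ 0.627 -0.207] [0.5, 0.68, -0.36, 1.71, 0.31, 0.81, -0.08]
1 (-0.27, -0.165) [ 0.423 -0.191] [0.65, 0.45, -0.39, 2.17, 0.31, 0.57, -0.04]
1 (-0.27, 0.165) [0.448 0.138] [0.21, 0.54, -0.75, 2.15, 0.6, 0.67, -1.03]
-1 (0.0, 0.26) [0.725 0.212] [0.27, 1.12, -1.19, 1.42, 1.05, 1.3, 2.07]
-1 (-0.066, 0.165) [0.652 0.122] [0.46, 1.02, -1.19, 1.67, 1.02, 1.19, 2.07]
-1 (-0.066, -0.165) [ 0.627 -0.207] [-0.41, 0.97, 1.1, 1.77, -0.99, 1.07, -2.16]
-1 (-0.27, -0.165) [ 0.423 -0.191] [-0.47, 0.71, 1.11, 2.23, -0.95, 0.8, -1.93]
-1 (-0.27, 0.165) [0.448 0.138] [0.49, 0.77, -1.18, 2.13, 0.95, 0.92, 1.8]
```

```bash
cat >> h.py <<'E'
PSI=-.0767; O=np.array([.7050,-.0475])
ex=np.array([np.cos(PSI),np.sin(PSI)]); ey=np.array([-ex[1],ex[0]])
def att(da=0):
    a=PSI+da; y=np.array([np.cos(a),np.sin(a),0]); z=np.array([0,0,-1.]); return np.c_[np.cross(y,z),y,z]
def rw(x,y,z): return [*(O+x*ex+y*ey),z]
def go(x,y,z,feed=.2,da=0,**k): return move_l(rw(x,y,z),att(da),feed=feed,**k)
def where():
    s=sense(); q=np.array(s["position"]); return round(float(s["time_s"]),2),((q[:2]-O)@ex).round(4),((q[:2]-O)@ey).round(4),q[2].round(4),np.round(s["wrist_force"],1)
E
python3 - <<'E'
from h import *
command_gripper(0.0,40)
r,hz,xc,T=.042,.085,-.064,.025
movep(rw(xc,.107-.07,.20),att())
print(where())
for yh,s in ((.107,-1),(.227,1)):
    if s==1: go(xc,yh+.062,.22,feed=.3)
    go(xc,yh+s*.058,hz+r*.85+T,feed=.2)
    for th in (100,75,50,28,10):
        t=np.radians(th); go(xc,yh-s*(r*np.cos(t)-.011),hz+r*np.sin(t)+T,feed=.12)
    h=go(xc,yh-s*(r-.011),.080+T,feed=.05,until_force=4); print("press",h,where())
    go(xc,yh-s*(r-.011),.22,feed=.3)
print(where())
p,d=camera("side"); cv2.imwrite("pics/s1.png",cv2.resize(p[110:310,150:400],None,fx=3,fy=3)[...,::-1])
E
```

```text
(3.34, np.float64(-0.0637), np.float64(0.0352), np.float64(0.1999), array([-0.7,  0.5,  0.5]))
press True (5.66, np.float64(-0.0629), np.float64(0.1381), np.float64(0.1091), array([-0. , -0.8,  4.8]))
press True (9.26, np.float64(-0.063), np.float64(0.1971), np.float64(0.109), array([-0.2, -2. ,  6.9]))
(9.78, np.float64(-0.0639), np.float64(0.1962), np.float64(0.2208), array([ 0.3,  1.2, -0.4]))
```

View pics/s1.png

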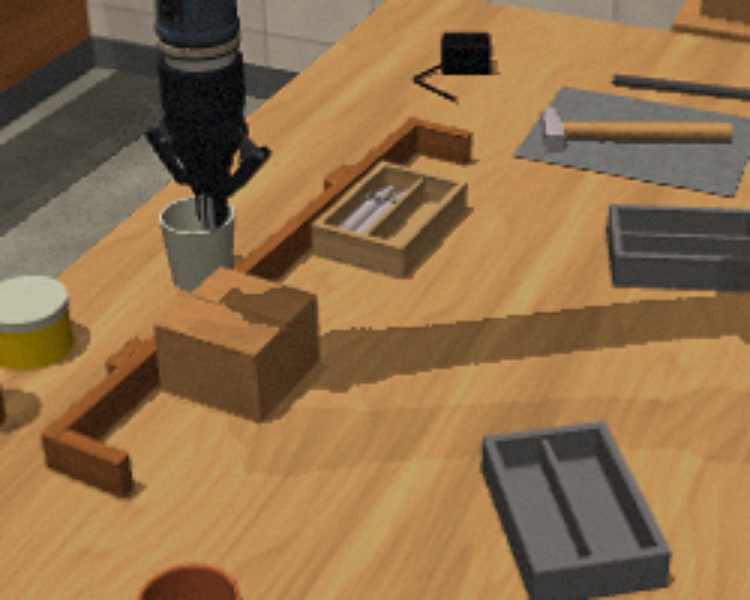

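Both flaps lie flat on the carton (crop (240,300)), and the tray is undisturbed. Next I grip the tray's front wall and drag it out.

Run:
```python
from h import *
command_gripper(.045,60)
movep(rw(-.1205,-.1677,.15),att(.03))
h=go(-.1205,-.1677,.044,feed=.12,da=.03,until_force=8); print("hit",h,where())
if not h:
    command_gripper(0,60); print(sense()["finger_gap"],where())
    go(-.15,-.166,.044,feed=.08,da=.03); print(where())
    go(-.2655,-.166,.044,feed=.12,da=0); print(where())
    command_gripper(.045); go(-.2655,-.166,.16,feed=.25); print(where())
    p,d=camera("top"); cv2.imwrite("pics/t2.png",cv2.resize(p[115:275,150:430],None,fx=2.8,fy=2.8)[...,::-1]); np.savez("t2.npz",p=p,d=d)
```

```text
hit False (12.77, np.float64(-0.1198), np.float64(-0.1676), np.float64(0.0448), array([0.6, 0.1, 0. ]))
0.0075405672810087655 (13.18, np.float64(-0.1199), np.float64(-0.168), np.float64(0.0449), array([0.2, 0.2, 5.6]))
(13.7, np.float64(-0.1497), np.float64(-0.1659), np.float64(0.0448), array([-0. , -0.6,  9. ]))
(14.81, np.float64(-0.2643), np.float64(-0.1663), np.float64(0.0448), array([2.1, 0. , 9.3]))
(15.87, np.float64(-0.2661), np.float64(-0.1662), np.float64(0.1597), array([-0.5,  0.4, -0.8]))
```

View pics/t2.png

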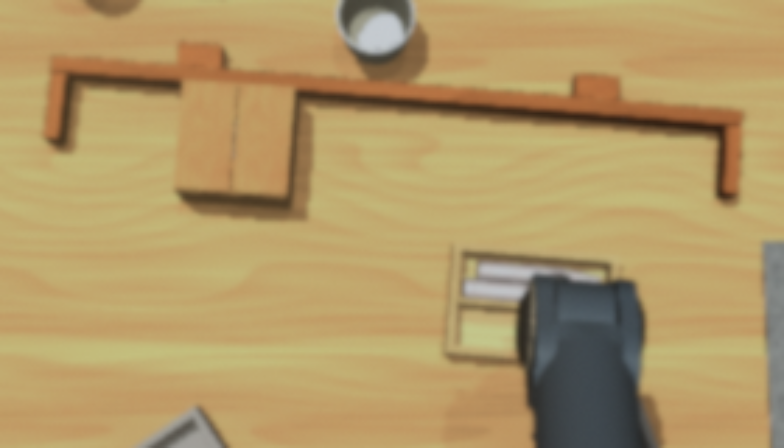

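The tray is out in front of its place, visible at crop (460–620, 250–360), with the pipes still in it. The carton is closed and square at crop (236,138). Now I push the carton along the rail with both fingers spread.

Run:
```python
from h import *
command_gripper(.065)
movep(rw(-.15,.10,.24),att())
movep(rw(-.068,.295,.20),att())
h=go(-.068,.295,.055,feed=.2,until_force=8); print(h,where())
if not h:
    h=go(-.068,.22,.055,feed=.08,until_force=25); print(h,where())
    if not h: h=go(-.068,-.093,.055,feed=.12,until_force=25); print(h,where())
    go(-.068,-.07,.055); go(-.068,-.02,.25,feed=.3); movep(rw(-.2,.2,.25),att())
    print(where())
    p,d=camera("top"); cv2.imwrite("pics/t3.png",cv2.resize(p[115:275,150:430],None,fx=2.8,fy=2.8)[...,::-1]); np.savez("t3.npz",p=p,d=d)
    W=cloud("top",d); Z=W[...,2]; A=np.dstack([(W[...,:2]-O)@ex,(W[...,:2]-O)@ey])
    m=(Z>.065)&(Z<.1)&(A[...,0]<.0)&(A[...,0]>-.16)&(abs(A[...,1]+.166)<.1)
    r=cv2.minAreaRect(A[m].astype(np.float32)*1000);print("carton",r,np.percentile(Z[m],[2,50,98]))
```

```text
False (19.14, np.float64(-0.067), np.float64(0.2953), np.float64(0.0567), array([0.9, 0.6, 0.5]))
False (20.23, np.float64(-0.0681), np.float64(0.2195), np.float64(0.0548), array([0. , 0.5, 0.1]))
False (22.98, np.float64(-0.0681), np.float64(-0.0927), np.float64(0.0549), array([-0.5,  4.3, -0.4]))
(25.08, np.float64(-0.1988), np.float64(0.1982), np.float64(0.2493), array([ 0.6, -0.2, -0.3]))
carton ((-63.376502990722656, -167.79513549804688), (121.22828674316406, 122.19271087646484), 89.87640380859375) [0.07310564 0.08432742 0.09138715]
```

View pics/t3.png

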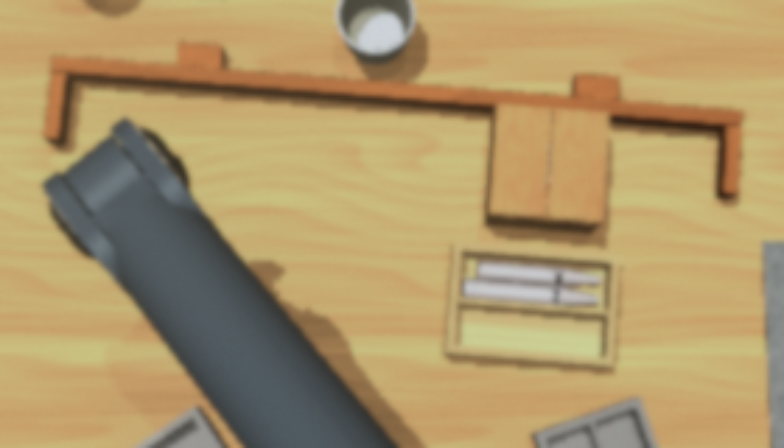

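The carton stands square at the right place, measured at (-63.4, -167.8) mm in the rail frame. The tray's rim corners are at about crop (453,245), (617,260), (613,368), (446,355). I regrip the tray and drag it left, then in.

Run:
```python
from h import *
f=lambda a:(np.array(a,float)+.5)/2.8-.5+[150,115]
T=ray("top",f([(453,245),(617,260),(613,368),(446,355)]),.042)
A=np.c_[(T[:,:2]-O)@ex,(T[:,:2]-O)@ey]; c=A.mean(0); yv=A[0]+A[3]-A[1]-A[2]; a=float(np.arctan2(-yv[0],yv[1]))
print("tray",c.round(4),"rel yaw",round(a,3),[np.linalg.norm(A[i]-A[i-1]).round(4) for i in range(4)])
assert abs(c[0]+.21)<.012 and abs(c[1]+.166)<.015 and abs(a)<.06
gx,gy=c+np.array([-.0555*np.cos(a),-.0555*np.sin(a)])
command_gripper(.045,90)
movep(rw(gx,gy,.16),att(a))
h=go(gx,gy,.046,feed=.12,da=a,until_force=8); print(h,where())
if not h:
    command_gripper(0,90); print(sense()["finger_gap"])
    go(gx,gy+.08,.047,feed=.1,da=a); print(where())
    go(gx,.166,.047,feed=.13,da=0); print(where())
    go(-.1225,.166,.047,feed=.1,da=0,until_force=30); print(where())
    command_gripper(.045); go(-.1225,.166,.2,feed=.2); movep(rw(-.25,-.05,.3),att())
    p,d=camera("top"); cv2.imwrite("pics/t4.png",cv2.resize(p[115:275,150:430],None,fx=2.8,fy=2.8)[...,::-1])
    print(where())
```

```text
tray [-0.2133 -0.1641] rel yaw -0.005 [np.float64(0.1185), np.float64(0.1774), np.float64(0.1163), np.float64(0.1789)]
False (27.98, np.float64(-0.2683), np.float64(-0.1638), np.float64(0.0465), array([ 0.5,  0.4, -0.7]))
0.006879397230532894
(29.36, np.float64(-0.269), np.float64(-0.0839), np.float64(0.0471), array([-1.6,  0.5,  6.2]))
(31.43, np.float64(-0.2684), np.float64(0.1618), np.float64(0.0471), array([-1.1, -9.4, 11.7]))
(31.79, np.float64(-0.2682), np.float64(0.1618), np.float64(0.0471), array([-2.3, -1.5,  6.5]))
(34.55, np.float64(-0.2496), np.float64(-0.0489), np.float64(0.2997), array([0.4, 0.5, 0. ]))
```

View pics/t4.png

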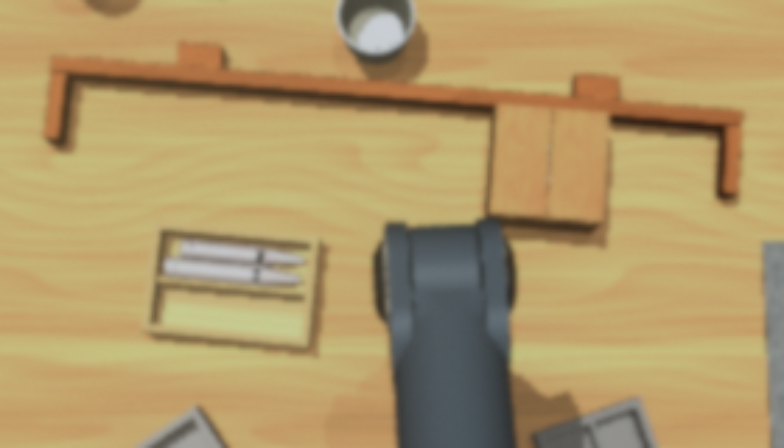

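The tray reached (235,290) in the crop, but the force guard tripped before the inward move. Its rim corners are at about (161,231), (323,243), (315,349), (147,333). I regrip and finish the inward slide.

Run:
```python
from h import *
f=lambda a:(np.array(a,float)+.5)/2.8-.5+[150,115]
T=ray("top",f([(161,231),(323,243),(315,349),(147,333)]),.042)
A=np.c_[(T[:,:2]-O)@ex,(T[:,:2]-O)@ey]; c=A.mean(0); yv=A[0]+A[3]-A[1]-A[2]; a=float(np.arctan2(-yv[0],yv[1]))
print("tray",c.round(4),"rel yaw",round(a,3),[np.linalg.norm(A[i]-A[i-1]).round(4) for i in range(4)])
assert abs(c[0]+.212)<.015 and abs(c[1]-.166)<.02 and abs(a)<.08
gx,gy=c+np.array([-.0555*np.cos(a),-.0555*np.sin(a)])
movep(rw(gx,gy,.16),att(a))
h=go(gx,gy,.048,feed=.12,da=a,until_force=8); print(h,where())
if not h:
    command_gripper(0,90); print(sense()["finger_gap"])
    go(-.16,.166,.049,feed=.1,da=0); print(where())
    go(-.1225,.166,.049,feed=.06,da=0); print(where())
    command_gripper(.045); go(-.1225,.166,.2,feed=.2); movep(rw(-.25,-.02,.3),att())
    p,d=camera("top"); cv2.imwrite("pics/t5.png",cv2.resize(p[115:275,150:430],None,fx=2.8,fy=2.8)[...,::-1])
    print(where())
```

```text
tray [-0.2194  0.1535] rel yaw -0.004 [np.float64(0.1109), np.float64(0.1753), np.float64(0.1143), np.float64(0.1806)]
False (36.61, np.float64(-0.2744), np.float64(0.154), np.float64(0.0485), array([ 0.9, -0.4, -0.4]))
0.006208262537921499
(38.34, np.float64(-0.1642), np.float64(0.1665), np.float64(0.0492), array([-9.4,  0.3,  9.6]))
(39.12, np.float64(-0.1256), np.float64(0.1671), np.float64(0.0492), array([-7.4,  0.2,  6.9]))
(41.5, np.float64(-0.2496), np.float64(-0.0192), np.float64(0.2996), array([-0.1,  1. ,  0.1]))
```

View pics/t5.png

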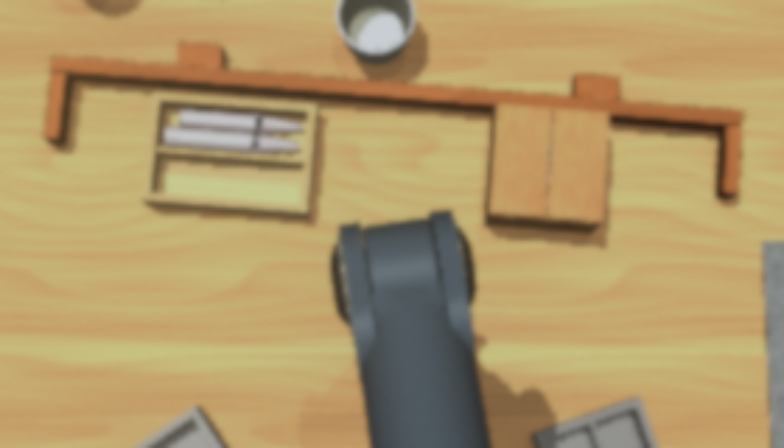

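The tray sits at the left place with its pipes in, with rim corners at about (157,95), (318,105), (311,214), (148,202). The gap to the rail looks a bit wide, so I measure it and nudge the tray in.

Run:
```python
from h import *
f=lambda a:(np.array(a,float)+.5)/2.8-.5+[150,115]
def pose(px):
    T=ray("top",f(px),.042); A=np.c_[(T[:,:2]-O)@ex,(T[:,:2]-O)@ey]; c=A.mean(0); yv=A[0]+A[3]-A[1]-A[2]; a=float(np.arctan2(-yv[0],yv[1]))
    print("tray",c.round(4),"yaw",round(a,3),[np.linalg.norm(A[i]-A[i-1]).round(4) for i in range(4)]); return c,a
c,a=pose([(157,95),(318,105),(311,214),(148,202)])
gy=.167
movep(rw(-.1255,gy,.16),att())
h=go(-.1255,gy,.048,feed=.12,until_force=8); print(h,where())
if not h:
    command_gripper(0,90); print(sense()["finger_gap"],where())
    go(-.1175,gy,.049,feed=.02); print(where())
    command_gripper(.045); print(where()); go(-.1205,gy,.2,feed=.2); movep(rw(-.27,-.02,.3),att())
    p,d=camera("top"); cv2.imwrite("pics/t6.png",cv2.resize(p[115:275,150:430],None,fx=2.8,fy=2.8)[...,::-1])
    W=cloud("top",d); Z=W[...,2]; A=np.dstack([(W[...,:2]-O)@ex,(W[...,:2]-O)@ey])
    m=(Z>.032)&(Z<.055)&(A[...,0]<-.075)&(A[...,0]>-.16)&(abs(A[...,1]-.166)<.12)
    print("tray front edge x / y ends by depth",np.percentile(A[m],[2,98],axis=0).round(4).tolist(),where())
```

```text
tray [-0.0731  0.1705] yaw 0.011 [np.float64(0.1185), np.float64(0.1763), np.float64(0.1202), np.float64(0.1769)]
False (43.62, np.float64(-0.125), np.float64(0.1674), np.float64(0.0488), array([ 0.6,  0.7, -0.1]))
0.006893559626180516 (44.04, np.float64(-0.1254), np.float64(0.1671), np.float64(0.0489), array([-2.8, -0.6,  5.7]))
(44.59, np.float64(-0.1198), np.float64(0.1674), np.float64(0.0489), array([-5.7, -0.3,  3.6]))
(45.04, np.float64(-0.1172), np.float64(0.1669), np.float64(0.049), array([-1.1, -0.8, -0.9]))
tray front edge x / y ends by depth [[-0.1264, 0.0857], [-0.0777, 0.2645]] (47.02, np.float64(-0.2696), np.float64(-0.0195), np.float64(0.2998), array([ 0.8,  0.3, -0.1]))
```

View pics/t6.png

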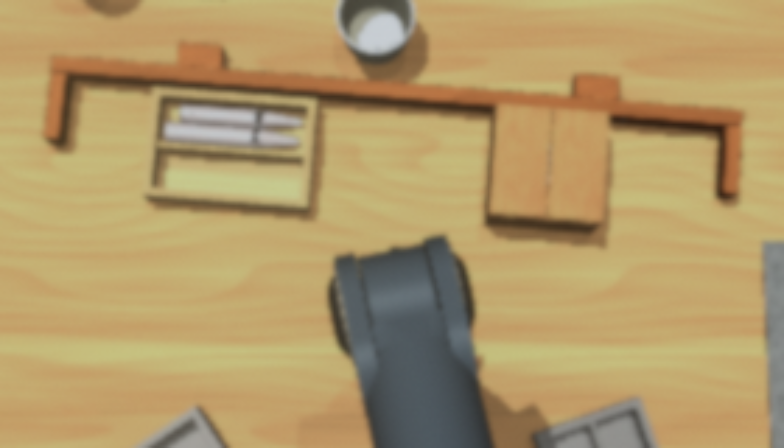

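The tray now sits close to the rail at crop (233,147), at x ≈ -0.066 and y ≈ 0.175 in the rail frame, square and with its pipes in. The carton is shut and square at (549,165), and the arm is clear of everything.

```bash
python3 -c "
from rig import *
print(finish_job())"
```

```text
the job is handed in; nothing more can be done
None
```

I handed the job in at about 47 s of the 72 s: the carton is shut and the carton and tray have changed places, each measured within 10 mm of its place along the rail, about 3–6 mm off the rail and square by the camera, with the pipes still in the tray; the verdict was not shown.

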